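Fit the sprung hold-down bar across a board cradle

TASK

Take the sprung hold-down bar off its wooden rest and fit it across the circuit-board cradle: press its plunger against the tall stop so that the bar shortens, slide it down between the two stops, and ease it back so that both ends spring fully into the recesses of the stops. Work gently, pressing no harder than the spring needs: the bar must never be driven hard against the cradle. Let go of it only once both ends are in.

Things in the scene. Friction and masses are not known exactly. Their poses are not given: they have to be found in the camera images.
- cradle: Plywood base 170 x 250 x 14 of the cradle; origin mid-underside, y along its length. On it a carriage (board, two 50 mm wide aluminium stops) is clamped, shifted up to 18 mm either way along y; the shift is not measured: feel for the tall stop with the plunger. Tall stop at +y, top 135 high; short one at -y, top 90. Board parts stay below 41 mm.
- seat (a point): Fixed point of the base, 70 mm above its underside on the middle line, axes as the base. With no shift it lies half-way between the stops' facing sides, which are 157.5 mm apart. Each has a blind recess at this height, 13 mm high, 18 mm wide (along x): 5 mm deep in the tall stop, 7.5 mm in the short one.
- bar_center (a point): Centre of the sprung bar: square steel tube 18 x 18 x 140 along its y, 0.2 to 0.3 kg, centre 55 mm above the bench as it lies. At its -y end a fixed steel pin, 10 mm dia., 6 long. At +y a smooth round plastic plunger, 10 mm dia., sticks out 24 and slides in 16.5: 2.7 N to start, 14 N at 12.5 mm, 17.5 N at 16.5 mm, then hard (slightly damped).
- rest: Fixed wooden rest 90 x 130 (x, y) on which the bar lies, along the rest's y; origin mid-underside. Two uprights 12 mm thick at y = +-55, with 7 mm cheeks beside the bar (top 53 mm), carry the tube at 46 mm height; between them nothing is higher than 12 mm, so grasp the tube near its middle, across x. Lift the bar 15 mm to clear.
Things that resemble listed ones, but are neither listed nor needed, are in the scene too. There is more than one size of the part that bears bar_center; the job needs the smallest.

How it is judged:
By the outcome, as a careful person would: the job done as asked, in the order asked, and still so for the second after the job is handed in, with the robot touching nothing.
It also fails if it takes over 58 s, if anything falls off the work surface, if the arm or the gripper's body presses on something with over 40 N, if the wrist force passes 120 N, or if a joint passes its speed limit or range.

ROBOT

A 6-joint arm with a two-finger parallel gripper is mounted at the origin on the work surface. World frame = base frame: x ahead of the robot, y to its left, z up, the work surface at z = 0. Lengths are in mm, angles in degrees, forces in N, time in s.
With the tool pointing down it reaches from about 350 to 850 mm from the base axis. Payload 8.1 kg.
Tool frame: the origin (TCP) lies at the very end of the fingers, on their centre line; the grasp point (between the pads) lies 19 mm behind it; z points along the fingers, y is the direction in which the jaws open and shut (so a half turn about z gives the same grasp; the last joint's range is limited). The gripper opens to 85 mm and grips with 20 to 120 N. Pads are 22 mm wide; open, the fingers measure 114 mm over their backs; the gripper's body (76 mm by 85 mm) begins 54 mm behind the grasp point. The pads swing forward as they close: fully open they stand 13 mm farther back than shut.
Start: joints at [-81.211, 7.471, 85.268, -0, 87.261, -4.893], TCP at [141.942, -582.973, 231.292] pointing down, gripper open.
Joint ranges: [-169.43, 169.43], [-51.17, 129.36], [1.28, 143.12], [-76.62, 256.62], [0, 156.53], [-152.29, 152.29]. Speed limits (degrees/s): [136.94, 136.94, 159.86, 180, 180, 180].

INTERFACE

Orientations are given as [roll, pitch, yaw] about the fixed x, y, z axes, in that order (R = Rz(yaw) Ry(pitch) Rx(roll)).
In Python, from bench import r, eyes gives the robot as it stands. The module is installed in compiled form; this text tells all that it offers.
- The arm moves only by the tool play_rows, never from a script. Its argument "deltas" is a list of rows, each a list of 3 entries, a list of its own where there are three numbers: the shift along the tool's x, y, z in m, then the turn, a rotation vector about the tool's x, y, z in rad, then the closure, from 0 (fully open) to 1 (shut). A call has 1 to 8 rows; each row shifts and turns the pose as measured when the row begins, along the tool's axes as they then stand; what a row does not reach is not made up. A row lasts 1/8 s, in which the tool goes at most 62.5 mm and 10.7 degrees, less where a joint would pass 70% of its speed; a pose out of reach is approached as far as the arm can. A call with a gripper value outside its range is refused whole. The fingers move at their own pace and stop on an object; "force" is the grip in N (left out, the last holds). Time passes only in rows, so rows that do not move let the fingers close. It gives the time, the measured TCP pose, the force and the opening at its end, in the units of the state.
- r.sense(): the state, without advancing time (a new reading comes with each control period).
- eyes.snapshot(name): name is "scene" or "side" or "wrist"; returns the picture (384x512x3 uint8, red, green, blue); there is no depth.
- eyes.get_calibration(name): a dict with "mtx" (3x3 intrinsics, pixels), "R" (3x3) and "t" (3): a world point X has camera coordinates R X + t; the wrist camera has in their place "T_tool_cam" (4x4, takes a point from camera to tool coordinates, whose origin is the TCP and whose axes are the flange's). Camera axes: x right, y down, z forward; pixel columns grow to the right and rows downward; lengths in mm; the calibration is good to about 2 mm. A picture is of the moment at which its call begins: read the wrist's pose just before it. get_calibration takes no time and is no camera call.
- r.hand_in(): hands the job in, once; it reports no verdict.
The state is a dict: "time": time; "joint_pos": joint angles; "qd": joint speeds; "joint_efforts": joint torques, N m; "tool_pos": TCP position; "tcp_rot": TCP orientation; "ft_force": force on the tool from outside, world axes, zero at the start; "wrist_torque": the same for the moment, N m; "finger_gap": finger opening in mm.
Only numpy, scipy, OpenCV 4.12 (cv2) and the standard library are available. Lean on these libraries where they do the work, as an engineer would, in place of code of your own. Each camera call takes 0.05 s, during which the arm holds its last target. There are 200 camera calls.

## Working session

There is one attempt and no reset: what is moved stays moved. The work goes in short steps, Python scripts to look and compute and a tool call to move; the robot and the scene stay as the last step left them, time stands still between calls to the robot, and variables do not carry over. Pictures are saved under pics/ and viewed, about 8 in all and at most 12, crops included, and the job is handed in when it is done.

Besides the shell and the picture viewer there is one more tool, called after ">>>" as name(argument=value, ...) on one line, values as JSON. play_rows: Moves the arm, as the interface text tells. Its arguments: {"type":"object","properties":{"deltas":{"type":"array"},"force":{"type":"number"}},"required":["deltas"]}

```bash
mkdir -p pics; ls; python3 - <<'E'
from bench import r,eyes
import cv2,numpy as np
np.set_printoptions(precision=4,suppress=True)
print(r.sense())
for n in ("scene","side","wrist"):
    im=eyes.snapshot(n); cv2.imwrite(f"pics/{n}0.png",im[:,:,::-1])
    print(n,eyes.get_calibration(n))
a=[cv2.imread(f"pics/{n}0.png") for n in("scene","side","wrist")]
cv2.imwrite("pics/scene0b.png",cv2.resize(a[0],None,fx=1.5,fy=1.5,interpolation=cv2.INTER_CUBIC))
cv2.imwrite("pics/side0b.png",cv2.resize(a[1],None,fx=1.5,fy=1.5,interpolation=cv2.INTER_CUBIC))
E
```

```text
pics
{'time': 0.0, 'joint_pos': array([-81.2095,   7.5148,  85.3314,  -0.0022,  87.26  ,  -4.8939]), 'qd': array([-0.0308, -0.0009,  0.0055, -0.1349,  0.0501, -0.0852]), 'joint_efforts': array([  0.0011, -56.9389, -50.0553,  -0.0001,   0.0145,   0.0001]), 'tool_pos': array([ 141.859 , -582.4164,  230.2273]), 'tcp_rot': array([-179.894 ,   -0.0069,   13.6845]), 'ft_force': array([-0.6573,  0.2148,  0.2656]), 'wrist_torque': array([-0.0122, -0.0106,  0.0354]), 'finger_gap': 85.63642314708014}
scene {'mtx': array([[474.4097,   0.    , 258.5503],
       [  0.    , 474.4097, 192.1631],
       [  0.    ,   0.    ,   1.    ]]), 'R': array([[ 0.304 ,  0.9525, -0.018 ],
       [ 0.6557, -0.2229, -0.7214],
       [-0.6911,  0.2075, -0.6923]]), 't': array([-230.3409, -213.4182, 1488.8622])}
side {'mtx': array([[403.4233,   0.    , 256.1518],
       [  0.    , 403.4233, 191.7185],
       [  0.    ,   0.    ,   1.    ]]), 'R': array([[ 0.9973, -0.0736, -0.0046],
       [-0.0409, -0.5002, -0.865 ],
       [ 0.0614,  0.8628, -0.5018]]), 't': array([-421.7781,  131.4443, 1009.2836])}
wrist {'mtx': array([[304.2248,   0.    , 258.6584],
       [  0.    , 304.2248, 191.2164],
       [  0.    ,   0.    ,   1.    ]]), 'T_tool_cam': array([[  -0.0005,   -0.958 ,   -0.2868,   73.1535],
       [   1.    ,   -0.0006,    0.0001,    0.7216],
       [  -0.0003,   -0.2868,    0.958 , -142.8122],
       [   0.    ,    0.    ,    0.    ,    1.    ]])}
```

View pics/scene0b.png

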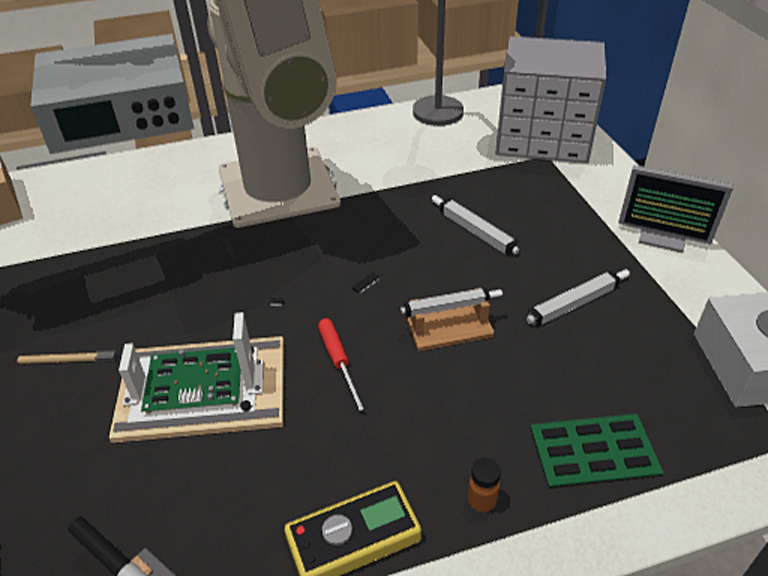

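View pics/side0b.png

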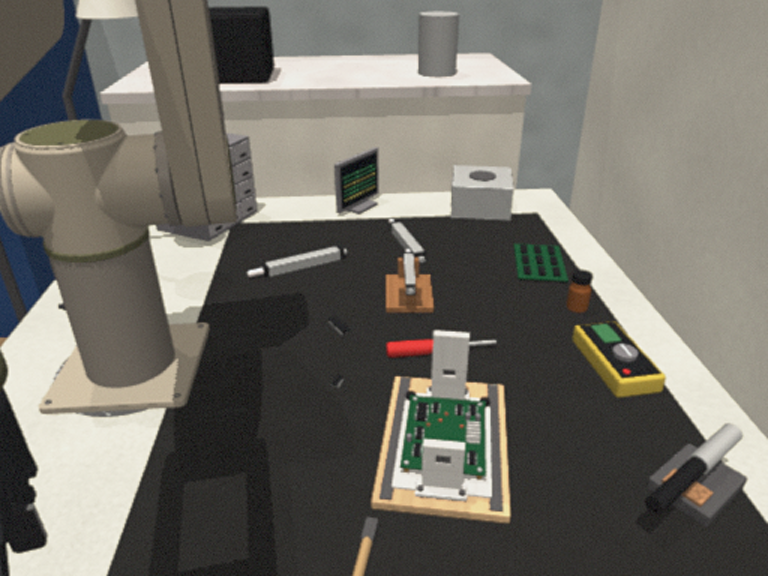

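The scene view shows the cradle at about (197,390) with its tall stop to the right (+y). The bar lies on the wooden rest at about (450,300) with its white plunger at (497,293), also towards +y. Two larger loose bars are decoys. In the side view the cradle base-top corners are about (394,378), (505,383), (509,512) and (374,505).

```bash
cat > h.py <<'E'
import numpy as np,cv2
from bench import r,eyes
from scipy.spatial.transform import Rotation as Rn
np.set_printoptions(precision=2,suppress=True)
def cam(n,s=None):
    c=eyes.get_calibration(n)
    if n!="wrist": return c["mtx"],c["R"],np.array(c["t"])
    s=s or r.sense(); T=np.eye(4);T[:3,:3]=Rn.from_euler("xyz",s["tcp_rot"],degrees=True).as_matrix();T[:3,3]=s["tool_pos"]
    M=np.linalg.inv(T@c["T_tool_cam"]); return c["mtx"],M[:3,:3],M[:3,3]
def at_z(C,uv,z):
    K,R,t=C; d=R.T@np.linalg.inv(K)@np.array([*uv,1.]); o=-R.T@t
    return o+d*(z-o[2])/d[2]
def proj(C,X):
    K,R,t=C; p=K@(R@np.array(X,float)+t); return p[:2]/p[2]
E
python3 - <<'E'
from h import *
S,D=cam("scene"),cam("side")
for n,uv in dict(TL=(394,378),TR=(505,383),BR=(509,512),BL=(374,505)).items(): print("side",n,at_z(D,np.array(uv)/1.5,14))
for n,uv in dict(BL=(110,432),BR=(283,417),TR=(284,338)).items(): print("scene",n,at_z(S,np.array(uv)/1.5,14))
for n,uv in dict(pinEnd=(404,310),tubeL=(411,306),tubeR=(487,295),plung=(501,293)).items(): print("scene",n,at_z(S,np.array(uv)/1.5,55))
for n,uv in dict(near=(410,289),far=(408,253)).items(): print("side",n,at_z(D,np.array(uv)/1.5,55))
for n,uv in dict(a=(387,308),b=(433,308),c=(430,276),d=(389,275)).items(): print("side rest",n,at_z(D,np.array(uv)/1.5,10))
for n,uv in dict(a=(518,251),b=(435,198),c=(530,320),d=(628,273)).items(): print("loose",n,at_z(S,np.array(uv)/1.5,10))
E
```

```text
side TL [432.39 -82.8   14.  ]
side TR [ 604.15 -108.89   14.  ]
side BR [ 548.83 -350.32   14.  ]
side BL [ 386.24 -327.21   14.  ]
scene BL [ 539.07 -353.49   14.  ]
scene BR [ 592.73 -109.01   14.  ]
scene TR [438.88 -75.7   14.  ]
scene pinEnd [479.2  117.21  55.  ]
scene tubeL [474.25 130.81  55.  ]
scene tubeR [490.22 256.9   55.  ]
scene plung [493.26 280.46  55.  ]
side near [479.99 123.16  55.  ]
side far [492.11 269.59  55.  ]
side rest a [438.01 132.38  10.  ]
side rest b [524.73 125.34  10.  ]
side rest c [536.39 249.52  10.  ]
side rest d [452.16 260.74  10.  ]
loose a [360.59 378.76  10.  ]
loose b [158.35 291.2   10.  ]
loose c [526.75 322.4   10.  ]
loose d [477.83 537.09  10.  ]
```

>>> play_rows(deltas=[[[0, 0, 0], [0, 0, -0.16], 0], [[0, 0, 0], [0, 0, -0.16], 0], [[0, 0, 0], [0, 0, -0.16], 0], [[0, 0, 0], [0, 0, -0.16], 0], [[0, 0, 0], [0, 0, -0.16], 0], [[0, 0, 0], [0, 0, -0.16], 0], [[0, 0, 0], [0, 0, -0.16], 0], [[0, 0, 0], [0, 0, 0], 0]])

```text
time: 1.15
tool_pos: [141.6, -580.6, 226.7]
tcp_rot: [-179.8, -0.4, 79.8]
ft_force: [-0.4, -0.6, 0.1]
finger_gap: 85.6
```

```bash
cat >> h.py <<'E'
def to(p,yaw=None):
    "shift in tool axes (mm) from here to p, and yaw error (deg)"
    s=r.sense(); R=Rn.from_euler("xyz",s["tcp_rot"],degrees=True)
    out=R.inv().apply(np.array(p)-s["tool_pos"])
    if yaw is not None: rv=(R.inv()*Rn.from_euler("xyz",[180,0,yaw],degrees=True)).as_rotvec()
    else: rv=None
    print("t %.2f"%s["time"],s["tool_pos"],s["tcp_rot"],"F",s["ft_force"],"M",s["wrist_torque"],"gap %.1f"%s["finger_gap"]); print("to",p,out,"rot",rv)
E
python3 -c "
from h import *
to([480,-225,240],78)"
```

```text
t 1.15 [ 141.55 -580.56  226.68] [-179.85   -0.44   79.83] F [-0.41 -0.63  0.07] M [-0.01  0.04  0.05] gap 85.6
to [480, -225, 240] [409.81 270.35 -10.91] rot [-0.   -0.01  0.03]
```

>>> play_rows(deltas=[[[0.05, 0.034, -0.003], [0, -0.005, 0.02], 0], [[0.05, 0.034, -0.003], [0, 0, 0.005], 0], [[0.05, 0.034, -0.003], [0, 0, 0], 0], [[0.05, 0.034, -0.003], [0, 0, 0], 0], [[0.05, 0.034, -0.003], [0, 0, 0], 0], [[0.05, 0.034, -0.003], [0, 0, 0], 0], [[0.05, 0.034, -0.003], [0, 0, 0], 0], [[0.05, 0.034, -0.003], [0, 0, 0], 0]])

```text
time: 2.15
tool_pos: [499.9, -241.0, 250.4]
tcp_rot: [-179.9, -0.2, 75.8]
ft_force: [0.7, 0.3, -0.8]
finger_gap: 85.3
```

```bash
python3 -c "
from h import *
to([480,-225,240],78)"
```

```text
t 2.15 [ 499.89 -241.    250.41] [-179.85   -0.16   75.78] F [ 0.68  0.27 -0.76] M [-0.03 -0.    0.03] gap 85.3
to [480, -225, 240] [ 10.59 -23.18  10.5 ] rot [-0.   -0.   -0.04]
```

>>> play_rows(deltas=[[[0.01, -0.014, 0.0], [0, 0, -0.02], 0], [[0, 0, 0], [0, 0, 0], 0], [[0, 0, 0], [0, 0, 0], 0]])

```text
time: 2.52
tool_pos: [491.4, -224.0, 249.7]
tcp_rot: [-179.8, -0.2, 76.7]
ft_force: [-0.4, -0.2, -1.2]
finger_gap: 85.7
```

```bash
python3 -c "
from h import *
import pickle
s=r.sense();im=eyes.snapshot('wrist');pickle.dump((s,im),open('cr.pkl','wb'))
cv2.imwrite('pics/cr.png',cv2.resize(im[:,:,::-1],None,fx=1.5,fy=1.5,interpolation=cv2.INTER_CUBIC))
to([483,193,200],83)"
```

```text
t 2.58 [ 491.3  -224.15  249.76] [-179.82   -0.23   76.72] F [1.28 0.3  0.28] M [-0.02  0.05 -0.05] gap 85.5
to [483, 193, 200] [ 403.88 -103.76   51.7 ] rot [-0.   -0.   -0.11]
```

View pics/cr.png

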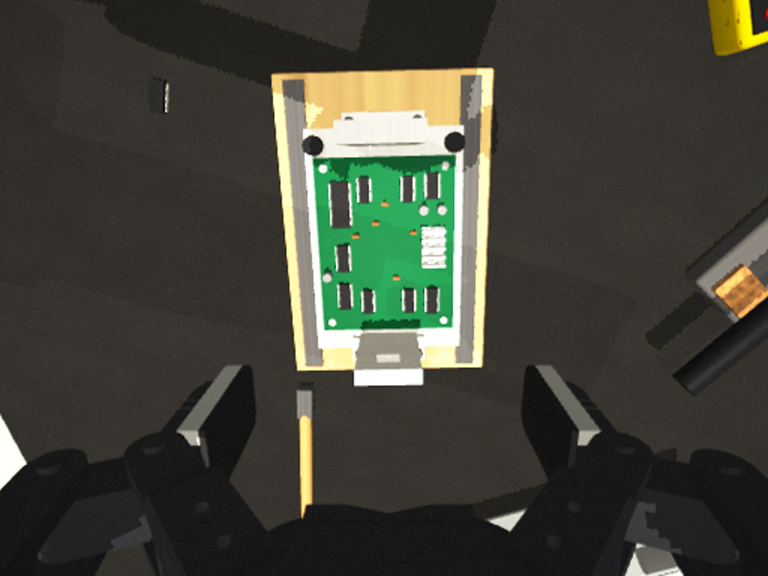

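Wrist view above the cradle: base corners at (272,72), (493,69), (481,367) and (298,370). The tall stop top is around (383,130), and the short stop's top is (355..423, 370..385) with its recess at (388,357).

```bash
python3 - <<'E'
from h import *
import pickle
s,im=pickle.load(open('cr.pkl','rb')); C=cam("wrist",s)
P=[at_z(C,np.array(u)/1.5,14)[:2] for u in[(272,72),(493,69),(481,367),(298,370)]]
print(np.array(P)); TL,TR,BR,BL=P; c=sum(P)/4; print("centre",c,"L",np.linalg.norm(TL-BL),np.linalg.norm(TR-BR),"W",np.linalg.norm(TR-TL),np.linalg.norm(BR-BL))
for a,b in((BL,TL),(BR,TR)): d=b-a; print("yaw",np.degrees(np.arctan2(-d[0],d[1])))
d=TR-TL; print(np.degrees(np.arctan2(d[1],d[0])))
d=BR-BL; print(np.degrees(np.arctan2(d[1],d[0])))
for n,u,z in(("short top L",(355,370),90),("short top R",(423,370),90),("recess short",(388,357),70),("tall top L front",(345,143),135),("tall top R front",(425,143),135),("tall top L back",(342,121),135),("tall top R back",(425,121),135)): print(n,at_z(C,np.array(u)/1.5,z))
im=im[:,:,::-1]; cv2.imwrite("pics/crz.png",np.vstack([cv2.resize(im[65:115,200:320],None,fx=6,fy=6,interpolation=2),cv2.resize(im[215:265,200:320],None,fx=6,fy=6,interpolation=2)]))
E
```

```text
[[ 435.45  -76.99]
 [ 599.22 -113.63]
 [ 547.14 -356.77]
 [ 383.6  -321.34]]
centre [ 491.35 -217.18] L 249.7967482083343 248.6572119554574 W 167.81504229082887 167.33322069597747
yaw -11.980831108740215
yaw -12.089852082947555
-12.61207003173027
-12.223538181412707
short top L [ 449.27 -297.33   90.  ]
short top R [ 497.69 -308.74   90.  ]
recess short [ 472.96 -301.92   70.  ]
tall top L front [ 486.57 -144.15  135.  ]
tall top R front [ 528.53 -154.08  135.  ]
tall top L back [ 487.88 -132.99  135.  ]
tall top R back [ 530.85 -143.16  135.  ]
```

>>> play_rows(deltas=[[[0.05, -0.013, 0.005], [0, 0, -0.02], 0], [[0.05, -0.013, 0.006], [0, 0, -0.02], 0], [[0.05, -0.015, 0.006], [0, 0, -0.02], 0], [[0.05, -0.015, 0.006], [0, 0, -0.02], 0], [[0.05, -0.015, 0.006], [0, 0, -0.02], 0], [[0.05, -0.015, 0.006], [0, 0, -0.01], 0], [[0.05, -0.015, 0.006], [0, 0, 0], 0], [[0.03, -0.01, 0.006], [0, 0, 0], 0]])

```text
time: 3.58
tool_pos: [450.8, 169.9, 204.4]
tcp_rot: [179.8, -0.2, 81.5]
ft_force: [0.1, -0.4, 0.6]
finger_gap: 85.6
```

View pics/crz.png

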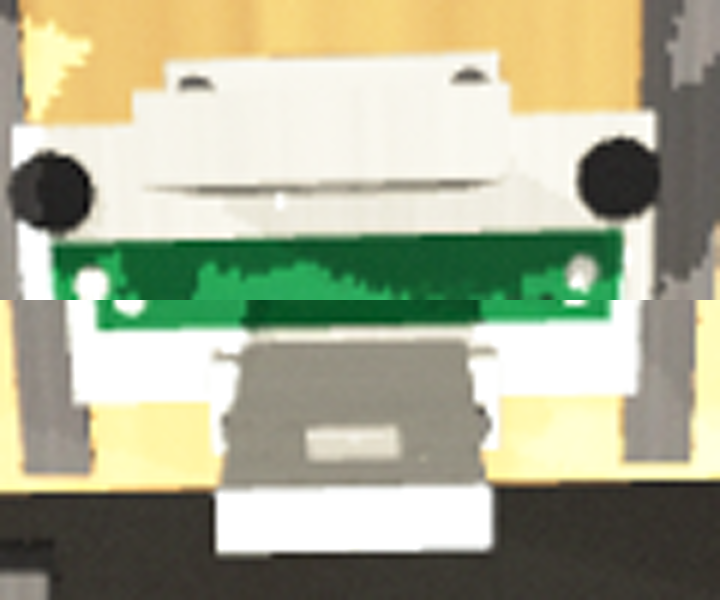

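```bash
python3 -c "
from h import *
to([483,193,200],83)"
```

```text
t 3.58 [450.79 169.91 204.41] [179.8   -0.22  81.48] F [ 0.09 -0.45  0.58] M [-0.04 -0.03 -0.02] gap 85.6
to [483, 193, 200] [27.59 28.42  4.62] rot [ 0.   -0.   -0.03]
```

The enlarged crop gives the short stop's facing top edge at image (235.8..282, 246.2), and the tall stop's front is near row 95. I'll get the shift from the short stop and correct it by touch.

>>> play_rows(deltas=[[[0.024, 0.026, 0.004], [0, 0, -0.03], 0], [[0, 0, 0], [0, 0, 0], 0], [[0, 0, 0], [0, 0, 0], 0]])

```text
time: 3.95
tool_pos: [480.5, 190.3, 199.7]
tcp_rot: [179.9, -0.2, 83.0]
ft_force: [0.6, -0.4, -0.1]
finger_gap: 85.4
```

```bash
python3 - <<'E'
from h import *
import pickle
s,im=pickle.load(open('cr.pkl','rb')); C=cam("wrist",s)
c=np.array([491.35,-217.18]); a=np.radians(-12.1); X=np.array([np.cos(a),np.sin(a)]);Y=np.array([-np.sin(a),np.cos(a)])
for n,u,z in(("sL",(235.8,246.2),90),("sR",(282,246),90),("sbackL",(235.8,257),90),("recess",(258.8,238.7),70),("tL",(222.2,80.2),135),("tR",(285,79),135),("tfrontL",(224,96.3),135),("tfrontR",(283,95.3),135)):
    p=at_z(C,u,z)[:2]-c; print(n,p@X,p@Y)
s=r.sense();im=eyes.snapshot('wrist');pickle.dump((s,im),open('ba.pkl','wb'))
cv2.imwrite('pics/ba.png',cv2.resize(im[:,:,::-1],None,fx=1.5,fy=1.5,interpolation=cv2.INTER_CUBIC))
to([483,193,200],83)
E
```

```text
sL -25.345995457264152 -86.67372690202535
sR 25.32194216828404 -87.45684286356149
sbackL -25.90613832037172 -99.86868369209888
recess -0.15339128836562185 -87.67258586653467
tL -25.72390060981143 81.99487881614164
tR 24.359118703415824 81.8336386464769
tfrontL -24.943228079411387 69.7121362938165
tfrontR 22.786524929421095 69.47643670298447
t 4.00 [480.48 190.13 199.68] [179.86  -0.18  83.04] F [ 0.5   0.43 -0.92] M [-0.01  0.01  0.01] gap 85.2
to [483, 193, 200] [ 3.15  2.15 -0.31] rot [ 0. -0.  0.]
```

View pics/ba.png

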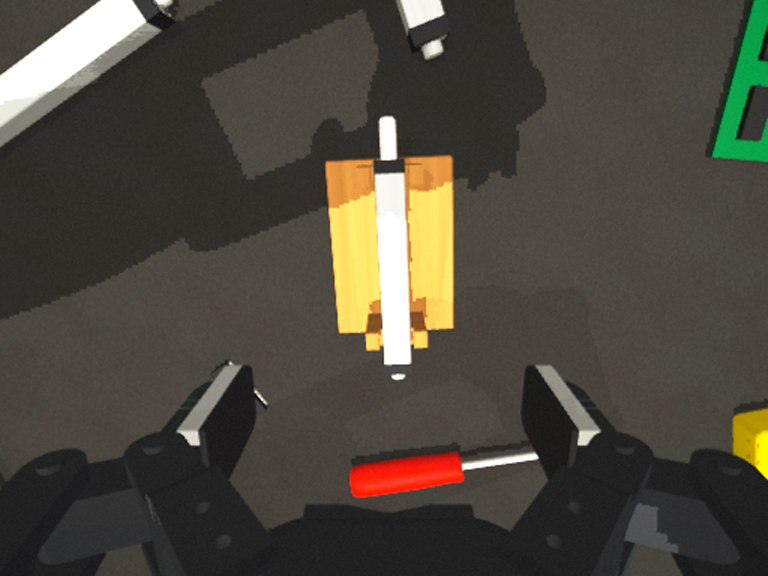

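Wrist view over the rest: tube from the far collar (389,160) to the near end (397.5,366), plunger tip (388,117), pin tip (398,379). The finger pads are at either side.

```bash
python3 - <<'E'
from h import *
import pickle
s,im=pickle.load(open('ba.pkl','rb')); C=cam("wrist",s)
g=lambda u,z:at_z(C,np.array(u)/1.5,z)
tip,pin=g((387.5,117),57),g((398,380),57)
f,n=g((389,160),64),g((397.5,365),64)
for a,b in((pin,tip),(n,f)): d=b-a; print(a,b,np.linalg.norm(d),"yaw",np.degrees(np.arctan2(-d[0],d[1])),"mid",(a+b)/2)
R=[g(u,10)[:2] for u in((326,161),(452,156),(453,328),(338,333))]; print(np.array(R),sum(R)/4)
d=R[0]-R[3];print(np.degrees(np.arctan2(-d[0],d[1]))); d=R[1]-R[2];print(np.degrees(np.arctan2(-d[0],d[1])))
im=im[:,:,::-1]; cv2.imwrite("pics/baz.png",np.vstack([cv2.resize(im[70:125,210:320],None,fx=5,fy=5,interpolation=2),cv2.resize(im[200:260,210:320],None,fx=5,fy=5,interpolation=2)]))
E
```

```text
[478.35 109.59  57.  ] [492.05 280.98  57.  ] 171.941382801192 yaw -4.567490463424776 mid [485.2  195.28  57.  ]
[479.57 124.47  64.  ] [489.95 256.81  64.  ] 132.74974823254396 yaw -4.483866971652123 mid [484.76 190.64  64.  ]
[[446.12 260.53]
 [534.32 253.13]
 [524.5  124.07]
 [434.66 130.98]] [484.9  192.18]
-5.056986678183959
-4.348227519503096
```

View pics/baz.png

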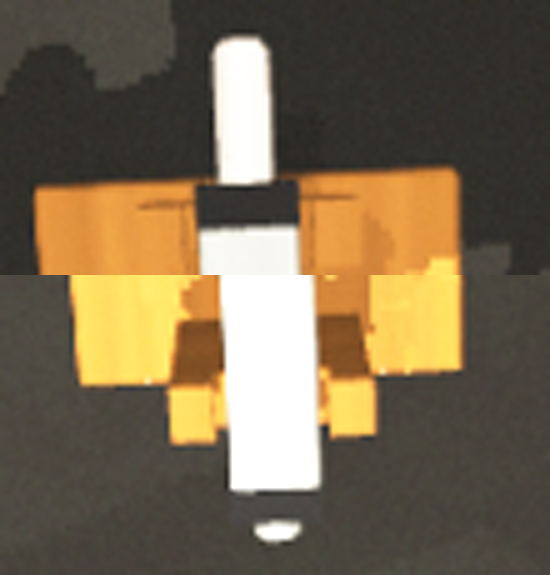

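>>> play_rows(deltas=[[[-0.001, 0.004, 0.03], [0, 0, -0.045], 0], [[0, 0, 0.04], [0, 0, 0], 0], [[0, 0, 0.04], [0, 0, 0], 0], [[0, 0, 0.02], [0, 0, 0], 0], [[0, 0, 0], [0, 0, 0], 0]])

```text
time: 4.62
tool_pos: [486.7, 184.6, 70.0]
tcp_rot: [179.5, -0.3, 85.1]
ft_force: [0.6, 0.4, 0.2]
finger_gap: 85.4
```

```bash
python3 -c "
from h import *
to([484.6,188,36],85.5)"
```

```text
t 4.62 [486.7  184.61  70.04] [179.49  -0.28  85.15] F [0.57 0.36 0.24] M [ 0.02 -0.03  0.03] gap 85.4
to [484.6, 188, 36] [ 3.04 -2.69 34.03] rot [ 0.01 -0.   -0.01]
```

>>> play_rows(deltas=[[[0.003, -0.003, 0.015], [0.008, -0.004, -0.006], 0], [[0, 0, 0.015], [0, 0, 0], 0], [[0, 0, 0.004], [0, 0, 0], 0], [[0, 0, 0], [0, 0, 0], 0]])

```text
time: 5.12
tool_pos: [486.0, 188.0, 37.0]
tcp_rot: [179.7, -0.1, 85.4]
ft_force: [0.9, 0.4, -0.0]
finger_gap: 85.6
```

```bash
python3 -c "
from h import *
to([484.6,188,36],85.5)"
```

```text
t 5.12 [486.   188.    36.96] [179.73  -0.12  85.43] F [ 0.91  0.43 -0.02] M [-0.06 -0.01 -0.01] gap 85.6
to [484.6, 188, 36] [-0.11 -1.4   0.95] rot [ 0. -0. -0.]
```

>>> play_rows(deltas=[[[0, -0.001, 0.001], [0.004, 0, 0], 0.4], [[0, 0, 0], [0, 0, 0], 0.6], [[0, 0, 0], [0, 0, 0], 0.8], [[0, 0, 0], [0, 0, 0], 1], [[0, 0, 0], [0, 0, 0], 1], [[0, 0, 0], [0, 0, 0], 1], [[0, 0, 0], [0, 0, 0], 1], [[0, 0, 0], [0, 0, 0], 1]], force=25)

```text
time: 6.12
tool_pos: [485.9, 188.5, 37.2]
tcp_rot: [179.9, -0.2, 85.4]
ft_force: [-0.2, 0.5, 0.1]
finger_gap: 17.8
```

```bash
python3 -c "
from h import *
to([484.6,188,36],85.5)"
```

```text
t 6.12 [485.87 188.48  37.21] [179.86  -0.16  85.44] F [-0.22  0.46  0.07] M [-0.02  0.04  0.04] gap 17.8
to [484.6, 188, 36] [-0.58 -1.24  1.21] rot [ 0. -0. -0.]
```

>>> play_rows(deltas=[[[0, 0, 0], [0, 0, 0], 1], [[0, 0, 0], [0, 0, 0], 1], [[0, 0, -0.005], [0, 0, 0], 1], [[0, 0, -0.01], [0, 0, 0], 1], [[0, 0, -0.02], [0, 0, 0], 1], [[0, 0, -0.03], [0, 0, 0], 1], [[0, 0, -0.04], [0, 0, 0], 1], [[0, 0, -0.03], [0, 0, 0], 1]], force=90)

```text
time: 7.12
tool_pos: [482.3, 187.2, 174.4]
tcp_rot: [-179.7, 0.0, 85.4]
ft_force: [0.9, 0.3, -2.9]
finger_gap: 16.6
```

```bash
python3 -c "
from h import *
a=np.radians(-12.1); c=np.array([491.35,-217.18]);Y=np.array([-np.sin(a),np.cos(a)])
print(c-8.7*Y, c-25*Y)
to([*(c-20*Y),170],77.9)"
```

```text
[ 489.53 -225.69] [ 486.11 -241.62]
t 7.12 [482.31 187.17 174.39] [-179.7     0.01   85.44] F [ 0.93  0.34 -2.92] M [-0.05 -0.05 -0.04] gap 16.6
to [np.float64(487.1576287419236), np.float64(-236.73566473517212), 170] [-422.17   38.57    4.23] rot [-0.01  0.    0.13]
```

>>> play_rows(deltas=[[[-0.04, 0.004, 0], [0.0, 0, 0.04], 1], [[-0.058, 0.004, 0], [0, 0, 0.04], 1], [[-0.058, 0.006, 0], [0, 0, 0.04], 1], [[-0.058, 0.008, 0], [0, 0, 0.01], 1], [[-0.058, 0.01, 0], [0, 0, 0], 1], [[-0.058, 0.01, 0], [0, 0, 0], 1], [[-0.058, 0.01, 0], [0, 0, 0], 1], [[-0.03, 0.007, 0], [0, 0, 0], 1]])

```text
time: 8.12
tool_pos: [468.5, -244.9, 184.4]
tcp_rot: [179.5, -0.1, 78.1]
ft_force: [1.1, -0.4, -2.9]
finger_gap: 16.5
```

```bash
cat >> h.py <<'E'
a=np.radians(-12.1); c=np.array([491.35,-217.18]);X=np.array([np.cos(a),np.sin(a)]);Y=np.array([-np.sin(a),np.cos(a)])
def cr():
    s=r.sense(); p=s["tool_pos"][:2]-c; f=s["ft_force"]
    print("t %.2f base x %.2f y %.2f barz %.2f"%(s["time"],p@X,p@Y,s["tool_pos"][2]+17.8),"F base",f[:2]@X,f[:2]@Y,f[2],"M",s["wrist_torque"],"gap %.1f"%s["finger_gap"])
    R=Rn.from_euler("xyz",s["tcp_rot"],degrees=True); print("rot to go",(R.inv()*Rn.from_euler("xyz",[180,0,77.9],degrees=True)).as_rotvec())
E
python3 -c "
from h import *
to([*(c-38*Y),150],77.9);cr()"
```

```text
t 8.12 [ 468.5  -244.92  184.36] [179.47  -0.13  78.09] F [ 1.14 -0.35 -2.88] M [0.05 0.02 0.  ] gap 16.5
to [np.float64(483.3844946096548), np.float64(-254.33576299682704), 150] [-6.22 16.19 34.49] rot [ 0.01 -0.    0.  ]
t 8.12 base x -16.52 y -31.91 barz 202.16 F base 1.1886105565369687 -0.10561314092234596 -2.8844896768390407 M [0.05 0.02 0.  ] gap 16.5
rot to go [ 0.01 -0.    0.  ]
```

Now I'll check from the side and scene cameras while high, before lowering.

>>> play_rows(deltas=[[[-0.008, 0.016, 0.01], [0.009, -0.002, 0.003], 1], [[0, 0, 0.03], [0, 0, 0], 1], [[0, 0, 0.03], [0, 0, 0], 1], [[0, 0, 0], [0, 0, 0], 1], [[0, 0, 0], [0, 0, 0], 1]])

```text
time: 8.75
tool_pos: [483.1, -261.0, 117.4]
tcp_rot: [179.8, 0.1, 77.6]
ft_force: [-0.3, -0.8, -2.4]
finger_gap: 16.3
```

```bash
python3 -c "
from h import *
cr()
C=cam('wrist');im=eyes.snapshot('wrist')
print('slot',[proj(C,[*(c+(-8.7+d)*Y),z]) for d,z in((78.75,108),(-78.75,90))])
cv2.imwrite('pics/h1.png',cv2.resize(im[:,:,::-1],None,fx=1.5,fy=1.5,interpolation=2))
to([*(c-40*Y),90],77.9)"
```

```text
t 8.75 base x 1.11 y -44.58 barz 135.18 F base -0.09641627138545916 -0.8279571936574879 -2.377306818740846 M [ 0.05 -0.01  0.  ] gap 16.3
rot to go [ 0.    0.   -0.01]
slot [array([253.87,  -0.16]), array([256.7 , 286.67])]
t 8.80 [ 482.98 -260.89  117.27] [179.81   0.1   77.6 ] F [-0.08 -0.91 -2.65] M [-0.05  0.02  0.05] gap 16.6
to [np.float64(482.96525748384715), np.float64(-256.29132947034424), 90] [ 4.54 -1.1  27.26] rot [ 0.    0.   -0.01]
```

View pics/h1.png

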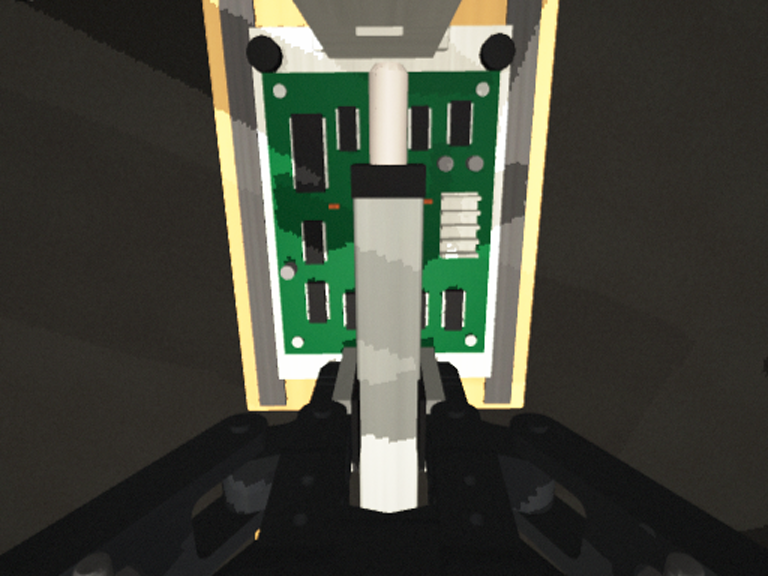

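The wrist view shows the bar square to the cradle. The plunger runs x=370..407, centre 388.5, with its tip at row 65. The tall recess is centred at (379.5,31).

```bash
python3 -c "
from h import *
C=cam('wrist')
for n,u,z in(('tip',(388.5,66),135),('plroot',(388.5,163),135),('collar top',(388.5,197),144),('rec',(379.5,31),70),('baseBL',(248,410),14),('baseBR',(523,408),14)):
    p=at_z(C,np.array(u)/1.5,z)[:2]-c; print(n,p@X,p@Y)
to([*(c-40*Y),90],77.9)"
```

```text
tip 1.8368160649598133 48.169533715395005
plroot 1.7085504191500698 24.79812859863243
collar top 1.6130441807584759 16.831163661232356
rec -1.0140062963077408 70.34343991662679
baseBL -84.41420238903054 -124.12270342992527
baseBR 84.0612993236423 -124.19817784788202
t 8.80 [ 482.98 -260.89  117.27] [179.81   0.1   77.6 ] F [-0.08 -0.91 -2.65] M [-0.05  0.02  0.05] gap 16.6
to [np.float64(482.96525748384715), np.float64(-256.29132947034424), 90] [ 4.54 -1.1  27.26] rot [ 0.    0.   -0.01]
```

>>> play_rows(deltas=[[[0.005, -0.002, 0.012], [0.003, 0, -0.006], 1], [[0.004, 0, 0.012], [0, 0, 0], 1], [[0.002, 0, 0.006], [0, 0, 0], 1], [[0, 0, 0], [0, 0, 0], 1]])

```text
time: 9.3
tool_pos: [484.6, -249.2, 87.5]
tcp_rot: [179.8, 0.2, 78.0]
ft_force: [-1.2, -1.0, -2.6]
finger_gap: 16.3
```

```bash
python3 -c "
from h import *
cr()"
```

```text
t 9.30 base x 0.13 y -32.69 barz 105.31 F base -0.9913475952863376 -1.188099856113863 -2.594473760482862 M [-0.01 -0.   -0.01] gap 16.3
rot to go [0. 0. 0.]
```

>>> play_rows(deltas=[[[0.004, -0.001, 0.001], [0.003, -0.002, 0], 1], [[0.003, 0, 0], [0, 0, 0], 1], [[0.002, 0, 0], [0, 0, 0], 1], [[0.001, 0, 0], [0, 0, 0], 1], [[0, 0, 0], [0, 0, 0], 1]])

```text
time: 9.93
tool_pos: [486.1, -239.5, 87.3]
tcp_rot: [179.9, 0.4, 78.0]
ft_force: [-0.3, -0.5, -2.9]
finger_gap: 16.7
```

```bash
python3 -c "
from h import *
cr()"
```

```text
t 9.93 base x -0.40 y -22.93 barz 105.12 F base -0.15251941065138672 -0.5029405181033181 -2.8893353779973863 M [-0.16  0.   -0.02] gap 16.7
rot to go [0.   0.01 0.  ]
```

>>> play_rows(deltas=[[[0.001, 0, 0], [0, 0, 0], 1], [[0.001, 0, 0], [0, 0, 0], 1]])

```text
time: 10.18
tool_pos: [486.4, -238.4, 87.5]
tcp_rot: [179.9, 0.5, 78.0]
ft_force: [-1.8, -3.5, -2.5]
finger_gap: 16.6
```

```bash
python3 -c "
from h import *
cr()"
```

```text
t 10.18 base x -0.40 y -21.74 barz 105.29 F base -1.04944640964311 -3.8455431133471722 -2.532464775782249 M [-0.64  0.19  0.07] gap 16.6
rot to go [0.   0.01 0.  ]
```

>>> play_rows(deltas=[[[0.001, 0, 0], [0, 0, 0], 1], [[0.001, 0, 0], [0, 0, 0], 1]])

```text
time: 10.42
tool_pos: [486.7, -237.0, 87.6]
tcp_rot: [179.9, 0.5, 78.0]
ft_force: [-1.9, -5.5, -2.9]
finger_gap: 16.9
```

```bash
python3 -c "
from h import *
cr()"
```

```text
t 10.43 base x -0.42 y -20.35 barz 105.36 F base -0.7110300384804206 -5.7786882425395785 -2.937007769302855 M [-0.82  0.31  0.05] gap 16.9
rot to go [0.   0.01 0.  ]
```

>>> play_rows(deltas=[[[0.002, 0, 0], [0, 0.004, 0], 1], [[0.002, 0, 0], [0, 0.003, 0], 1], [[0.002, 0, 0], [0, 0.003, 0], 1], [[0.002, 0, 0], [0, 0.002, 0], 1], [[0.001, 0, 0], [0, 0.002, 0], 1]])

```text
time: 11.05
tool_pos: [487.5, -232.4, 87.3]
tcp_rot: [179.9, 0.1, 77.9]
ft_force: [-2.7, -9.3, -5.6]
finger_gap: 16.2
```

```bash
python3 -c "
from h import *
cr()"
```

```text
t 11.05 base x -0.54 y -15.63 barz 105.14 F base -0.662005179683552 -9.618588076560341 -5.557076255483723 M [-1.6   0.35 -0.04] gap 16.2
rot to go [0. 0. 0.]
```

>>> play_rows(deltas=[[[0.002, 0, 0], [0, 0.001, 0], 1], [[0.002, 0, 0], [0, 0.001, 0], 1], [[0.002, 0, 0], [0, 0.001, 0], 1], [[0.002, 0, 0], [0, 0.001, 0], 1], [[0.002, 0, 0], [0, 0.001, 0], 1]])

```text
time: 11.68
tool_pos: [488.0, -229.8, 87.7]
tcp_rot: [179.9, 0.6, 77.8]
ft_force: [-4.4, -11.3, -4.1]
finger_gap: 16.7
```

```bash
python3 -c "
from h import *
cr()"
```

```text
t 11.68 base x -0.63 y -12.99 barz 105.53 F base -1.897621652933086 -11.990220917869179 -4.147339695212224 M [-1.88  0.57  0.08] gap 16.7
rot to go [ 0.    0.01 -0.  ]
```

>>> play_rows(deltas=[[[0.003, 0, 0], [0, 0.008, 0], 1], [[0.003, 0, 0], [0, 0.006, 0], 1], [[0.003, 0, 0], [0, 0.005, 0], 1]])

```text
time: 12.05
tool_pos: [488.5, -226.8, 87.6]
tcp_rot: [179.8, 0.0, 77.7]
ft_force: [-3.3, -14.0, -5.8]
finger_gap: 16.6
```

```bash
python3 -c "
from h import *
cr()"
```

```text
t 12.05 base x -0.81 y -9.99 barz 105.45 F base -0.2625028180681534 -14.415022177338306 -5.819497140530105 M [-2.48  0.59  0.01] gap 16.6
rot to go [ 0.  0. -0.]
```

>>> play_rows(deltas=[[[0.0032, 0, 0], [0.002, 0.004, -0.002], 1], [[0.0028, 0, 0], [0, 0.004, 0], 1]])

```text
time: 12.3
tool_pos: [488.7, -225.6, 87.6]
tcp_rot: [179.9, 0.0, 77.7]
ft_force: [-3.3, -16.1, -6.7]
finger_gap: 16.1
```

```bash
python3 -c "
from h import *
cr()"
```

```text
t 12.30 base x -0.81 y -8.78 barz 105.40 F base 0.09445127405094855 -16.409172701675868 -6.657913699558895 M [-2.6   0.58 -0.  ] gap 16.1
rot to go [ 0.  0. -0.]
```

>>> play_rows(deltas=[[[0.002, 0, 0.004], [0, 0.003, 0], 1], [[0.002, 0, 0.004], [0, 0.003, 0], 1]])

```text
time: 12.55
tool_pos: [490.0, -226.8, 81.6]
tcp_rot: [179.7, 0.1, 77.6]
ft_force: [-4.0, -13.1, 1.2]
finger_gap: 16.5
```

```bash
python3 -c "
from h import *
cr()"
```

```text
t 12.55 base x 0.72 y -9.66 barz 99.41 F base -1.1647067725221754 -13.614735833710958 1.1599773204523198 M [-1.79  0.55  0.05] gap 16.5
rot to go [ 0.01  0.   -0.  ]
```

>>> play_rows(deltas=[[[0.0036, -0.002, 0], [0.003, 0.003, -0.003], 1], [[0.003, -0.001, 0], [0, 0.003, -0.002], 1]])

```text
time: 12.8
tool_pos: [489.6, -225.4, 83.3]
tcp_rot: [179.5, 0.3, 77.8]
ft_force: [-1.5, -15.9, -5.9]
finger_gap: 16.5
```

```bash
python3 -c "
from h import *
cr()"
```

```text
t 12.80 base x 0.01 y -8.40 barz 101.08 F base 1.8920908592774788 -15.878581150135119 -5.882408794484274 M [-2.75  0.27 -0.21] gap 16.5
rot to go [ 0.01  0.01 -0.  ]
```

>>> play_rows(deltas=[[[0.0033, -0.001, 0.003], [0, 0.002, 0], 1], [[0.003, -0.001, 0.003], [0.002, 0.003, 0], 1]])

```text
time: 13.05
tool_pos: [490.3, -224.9, 80.1]
tcp_rot: [179.3, 0.5, 77.7]
ft_force: [-4.5, -15.2, 1.8]
finger_gap: 16.4
```

```bash
python3 -c "
from h import *
cr()"
```

```text
t 13.05 base x 0.56 y -7.78 barz 97.85 F base -1.227967273296941 -15.780243590385513 1.7843215984151592 M [-2.16  0.64  0.05] gap 16.4
rot to go [ 0.01  0.01 -0.  ]
```

>>> play_rows(deltas=[[[0.0024, -0.0015, 0.0035], [0.006, 0.007, 0], 1], [[0.0025, -0.0015, 0.0035], [0.004, 0.005, 0], 1]])

```text
time: 13.3
tool_pos: [490.1, -225.5, 76.3]
tcp_rot: [179.5, 0.3, 77.6]
ft_force: [-3.2, -14.6, 1.7]
finger_gap: 16.4
```

```bash
python3 -c "
from h import *
cr()"
```

```text
t 13.30 base x 0.53 y -8.43 barz 94.13 F base -0.07527392020924241 -14.94549873886916 1.6773074160314394 M [-2.04  0.46 -0.01] gap 16.4
rot to go [ 0.01  0.01 -0.01]
```

>>> play_rows(deltas=[[[0.0026, -0.0015, 0.0035], [0.004, 0.004, 0], 1], [[0.0026, -0.001, 0.0035], [0.004, 0.004, 0], 1]])

```text
time: 13.55
tool_pos: [490.4, -225.9, 72.6]
tcp_rot: [179.6, 0.4, 77.5]
ft_force: [-3.1, -14.1, 1.3]
finger_gap: 16.3
```

```bash
python3 -c "
from h import *
cr()"
```

```text
t 13.55 base x 0.91 y -8.69 barz 90.39 F base -0.04243017409080148 -14.4399223381326 1.336529787851069 M [-1.97  0.58  0.06] gap 16.3
rot to go [ 0.01  0.01 -0.01]
```

>>> play_rows(deltas=[[[0.0029, -0.0025, 0.0035], [0.005, 0.005, -0.006], 1], [[0.0028, -0.0025, 0.0035], [0.004, 0.004, -0.003], 1]])

```text
time: 13.8
tool_pos: [489.4, -225.6, 69.2]
tcp_rot: [179.6, 0.4, 77.9]
ft_force: [-1.5, -15.1, 1.4]
finger_gap: 16.6
```

```bash
python3 -c "
from h import *
cr()"
```

```text
t 13.80 base x -0.10 y -8.62 barz 87.04 F base 1.7027301486126487 -15.121067043832738 1.3631823664944154 M [-2.12  0.18 -0.14] gap 16.6
rot to go [0.01 0.01 0.  ]
```

>>> play_rows(deltas=[[[0.0029, -0.0015, 0.0035], [0.004, 0.005, -0.003], 1], [[0.0028, -0.0015, 0.0035], [0.004, 0.004, -0.003], 1]])

```text
time: 14.05
tool_pos: [489.8, -225.5, 65.7]
tcp_rot: [179.6, 0.4, 78.2]
ft_force: [-2.9, -15.1, 0.9]
finger_gap: 16.6
```

```bash
python3 -c "
from h import *
cr()"
```

```text
t 14.05 base x 0.23 y -8.49 barz 83.55 F base 0.3150609001003078 -15.392017204374875 0.9121820145095222 M [-2.04  0.38  0.03] gap 16.6
rot to go [0.01 0.01 0.  ]
```

>>> play_rows(deltas=[[[0.0028, -0.0015, 0.0035], [0.005, 0.008, 0], 1], [[0.0028, -0.0015, 0.0035], [0.004, 0.006, 0], 1], [[0.0028, -0.001, 0.0025], [0.004, 0.006, 0], 1]])

```text
time: 14.42
tool_pos: [490.1, -225.4, 61.1]
tcp_rot: [179.8, -0.0, 78.0]
ft_force: [-4.6, -15.4, 1.2]
finger_gap: 16.6
```

```bash
python3 -c "
from h import *
cr()"
```

```text
t 14.43 base x 0.54 y -8.34 barz 78.89 F base -1.2859897858303226 -16.046041458648048 1.1653550662196448 M [-1.96  0.65  0.13] gap 16.6
rot to go [ 0. -0.  0.]
```

>>> play_rows(deltas=[[[0.0027, -0.0025, 0.003], [0.002, 0.003, 0], 1], [[0.0027, -0.002, 0.0025], [0.002, 0.003, 0], 1]])

```text
time: 14.68
tool_pos: [489.3, -225.4, 59.1]
tcp_rot: [179.5, 0.1, 77.9]
ft_force: [-2.8, -14.9, 1.3]
finger_gap: 16.8
```

```bash
python3 -c "
from h import *
cr()"
```

```text
t 14.68 base x -0.30 y -8.49 barz 76.92 F base 0.42963572464494965 -15.189406046989284 1.3143166462163955 M [-2.    0.31 -0.04] gap 16.8
rot to go [0.01 0.   0.  ]
```

>>> play_rows(deltas=[[[0.0027, -0.0015, 0.0025], [0.002, 0.003, 0], 1]])

```text
time: 14.8
tool_pos: [489.3, -225.4, 58.3]
tcp_rot: [179.4, 0.2, 77.9]
ft_force: [-2.8, -13.9, 2.1]
finger_gap: 16.4
```

```bash
python3 -c "
from h import *
cr()"
```

```text
t 14.80 base x -0.26 y -8.50 barz 76.09 F base 0.18511907825221616 -14.13201621272621 2.0861398034063336 M [-1.95  0.52 -0.  ] gap 16.4
rot to go [ 0.01  0.   -0.  ]
```

>>> play_rows(deltas=[[[0.0027, -0.0015, 0.003], [0.005, 0.004, 0], 1], [[0.0027, -0.0015, 0.003], [0.005, 0.003, 0], 1]])

```text
time: 15.05
tool_pos: [489.4, -225.0, 55.4]
tcp_rot: [179.6, 0.2, 77.8]
ft_force: [-3.3, -13.4, 0.6]
finger_gap: 16.6
```

```bash
python3 -c "
from h import *
cr()"
```

```text
t 15.05 base x -0.27 y -8.05 barz 73.24 F base -0.45147137105767127 -13.84100120667883 0.5949554824667642 M [-1.74  0.33 -0.04] gap 16.6
rot to go [ 0.01  0.   -0.  ]
```

>>> play_rows(deltas=[[[0.0027, -0.0015, 0.003], [0.003, 0.003, 0], 1]])

```text
time: 15.18
tool_pos: [489.4, -224.2, 53.7]
tcp_rot: [179.6, 0.2, 77.7]
ft_force: [-2.0, -12.4, 1.5]
finger_gap: 16.5
```

```bash
python3 -c "
from h import *
cr()"
```

```text
t 15.18 base x -0.47 y -7.27 barz 71.47 F base 0.6741612896187152 -12.493363357874204 1.4610443926786751 M [-1.61  0.34 -0.03] gap 16.5
rot to go [ 0.01  0.   -0.  ]
```

>>> play_rows(deltas=[[[0.0015, -0.0007, 0.0018], [0.003, 0.003, 0], 1], [[0.0015, -0.0007, 0.001], [0.003, 0.003, 0], 1]])

```text
time: 15.42
tool_pos: [489.5, -224.8, 52.9]
tcp_rot: [179.8, 0.2, 77.7]
ft_force: [-4.0, -10.9, -0.1]
finger_gap: 16.5
```

```bash
python3 -c "
from h import *
cr()"
```

```text
t 15.43 base x -0.18 y -7.84 barz 70.72 F base -1.6505469218984914 -11.511763143098085 -0.055536284530632585 M [-1.45  0.6   0.11] gap 16.5
rot to go [ 0.  0. -0.]
```

>>> play_rows(deltas=[[[0.0, -0.0005, 0.0005], [0.002, 0.003, 0], 1], [[0.0005, -0.0005, 0.0005], [0.002, 0.003, 0], 1]])

```text
time: 15.68
tool_pos: [488.9, -226.9, 53.2]
tcp_rot: [179.9, 0.1, 77.6]
ft_force: [-3.4, -9.5, -2.2]
finger_gap: 16.7
```

```bash
python3 -c "
from h import *
cr()"
```

```text
t 15.68 base x -0.37 y -10.03 barz 70.98 F base -1.3375104186355828 -9.955893623748754 -2.243474807105454 M [-1.37  0.46  0.07] gap 16.7
rot to go [ 0.  0. -0.]
```

>>> play_rows(deltas=[[[0, 0, 0.0003], [0.002, 0.002, 0], 1], [[0, 0, 0.0003], [0.002, 0.002, 0], 1]])

```text
time: 15.92
tool_pos: [488.5, -228.8, 53.1]
tcp_rot: [-179.9, 0.0, 77.6]
ft_force: [-3.3, -6.5, -2.4]
finger_gap: 16.3
```

```bash
python3 -c "
from h import *
cr()"
```

```text
t 15.93 base x -0.36 y -11.98 barz 70.93 F base -1.8814817177009797 -7.064351970584826 -2.3901938395739415 M [-1.03  0.52  0.12] gap 16.3
rot to go [-0.  0. -0.]
```

>>> play_rows(deltas=[[[0.0005, 0, 0.0012], [0, 0.002, 0], 1], [[0, 0, 0.001], [0, 0.001, 0], 1]])

```text
time: 16.18
tool_pos: [488.9, -230.0, 51.8]
tcp_rot: [-180.0, -0.0, 77.6]
ft_force: [-0.5, -5.5, -1.1]
finger_gap: 16.8
```

```bash
python3 -c "
from h import *
cr()"
```

```text
t 16.18 base x 0.34 y -13.06 barz 69.65 F base 0.6603655544275349 -5.456848984309469 -1.1410117121121595 M [-0.88  0.34  0.07] gap 16.8
rot to go [-0.   -0.   -0.01]
```

>>> play_rows(deltas=[[[-0.0007, 0, 0], [0, 0.001, 0], 1], [[-0.0007, 0, 0], [0, 0.001, 0], 1]])

```text
time: 16.42
tool_pos: [488.6, -232.1, 52.1]
tcp_rot: [-180.0, -0.1, 77.6]
ft_force: [-1.9, -4.6, -3.1]
finger_gap: 16.8
```

```bash
python3 -c "
from h import *
cr()"
```

```text
t 16.43 base x 0.42 y -15.17 barz 69.94 F base -0.9204417445143783 -4.927949942612197 -3.1276650721510166 M [-0.69  0.34  0.08] gap 16.8
rot to go [-0.   -0.   -0.01]
```

>>> play_rows(deltas=[[[-0.0008, 0, 0], [0, 0.001, 0], 1], [[-0.0008, 0, 0], [0, 0.001, 0], 1]])

```text
time: 16.68
tool_pos: [488.3, -233.1, 52.1]
tcp_rot: [-180.0, -0.2, 77.6]
ft_force: [0.2, 1.7, -1.9]
finger_gap: 16.4
```

```bash
python3 -c "
from h import *
cr()"
```

```text
t 16.68 base x 0.34 y -16.26 barz 69.88 F base -0.13585361839707072 1.6997274256304413 -1.894467190346489 M [0.07 0.11 0.06] gap 16.4
rot to go [-0.   -0.   -0.01]
```

>>> play_rows(deltas=[[[-0.0008, 0, 0], [0, 0.001, 0], 1], [[-0.0008, 0, 0], [0, 0.001, 0], 1]])

```text
time: 16.92
tool_pos: [488.3, -233.1, 52.1]
tcp_rot: [-180.0, -0.5, 77.6]
ft_force: [0.2, 4.6, 0.2]
finger_gap: 16.4
```

```bash
python3 -c "
from h import *
cr()"
```

```text
t 16.93 base x 0.33 y -16.23 barz 69.88 F base -0.7518206523617038 4.568256795095482 0.23875968590355953 M [0.42 0.09 0.04] gap 16.4
rot to go [-0.   -0.01 -0.  ]
```

The shoulder stopped at the predicted position (-16.3 against -16.45). I'll take the load off and look.

>>> play_rows(deltas=[[[0.0002, 0, 0], [0, -0.004, 0], 1], [[0, 0, 0], [0, -0.002, 0], 1]])

```text
time: 17.18
tool_pos: [488.3, -233.2, 52.1]
tcp_rot: [-180.0, -0.1, 77.6]
ft_force: [-1.5, -0.2, -1.6]
finger_gap: 16.5
```

```bash
python3 -c "
from h import *
cr()
a=eyes.snapshot('wrist');b=eyes.snapshot('side');d=eyes.snapshot('scene')
L=cv2.resize(a,(400,300)); S=cv2.resize(b[205:355,235:355],None,fx=3.3,fy=3.9,interpolation=2);D=cv2.resize(d[190:300,60:210],(600,440))
S=cv2.resize(b[205:355,235:355],(400,500),interpolation=2);W=cv2.resize(a[:290,130:390],(400,446),interpolation=2)
W=cv2.copyMakeBorder(W,0,54,0,0,0)
cv2.imwrite('pics/fit.png',np.hstack([W,S])[:,:,::-1])
cv2.imwrite('pics/fit2.png',cv2.resize(d[200:300,65:200],None,fx=5,fy=5,interpolation=2)[:,:,::-1])"
```

```text
t 17.18 base x 0.37 y -16.27 barz 69.90 F base -1.4494473723820014 -0.4781035239442151 -1.5671903579093989 M [-0.05  0.16  0.01] gap 16.5
rot to go [-0. -0. -0.]
```

View pics/fit.png

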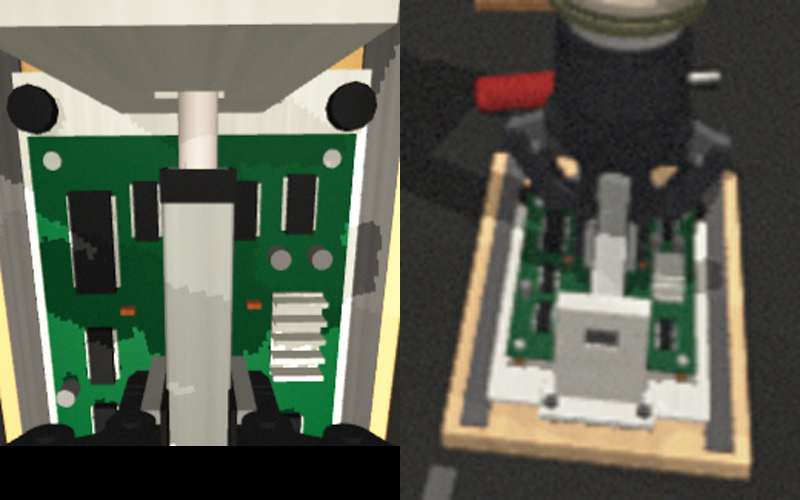

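The plunger sits inside the tall recess at (197,95) in the left panel, with the recess edges showing either side. The tube butts against the short stop at (603,295) in the right panel. No net axial load remains, so I'll release.

>>> play_rows(deltas=[[[0, 0, 0], [0, 0, 0], 1], [[0, 0, 0], [0, 0, 0], 1], [[0, 0, 0], [0, 0, 0], 0.7], [[0, 0, 0], [0, 0, 0], 0.6], [[0, 0, 0], [0, 0, 0], 0.4], [[0, 0, 0], [0, 0, 0], 0.4], [[0, 0, 0], [0, 0, 0], 0.4]], force=20)

```text
time: 18.2
tool_pos: [489.5, -233.7, 53.3]
tcp_rot: [179.9, -0.1, 77.6]
ft_force: [-0.5, -0.3, -0.5]
finger_gap: 50.8
```

```bash
python3 -c "
from h import *
cr()"
```

```text
t 18.20 base x 1.68 y -16.54 barz 71.05 F base -0.42636358270854574 -0.4126050513039268 -0.47521219679101706 M [ 0.02 -0.02  0.02] gap 50.8
rot to go [ 0.   -0.   -0.01]
```

>>> play_rows(deltas=[[[0, -0.001, -0.01], [0, 0, 0], 0.4], [[0, 0, -0.02], [0, 0, 0], 0.4], [[0, 0, -0.03], [0, 0, 0], 0.4], [[0, 0, -0.04], [0, 0, 0], 0.4], [[-0.02, 0, -0.05], [0, 0, 0], 0.4], [[-0.02, 0, -0.04], [0, 0, 0], 0.4], [[0, 0, 0], [0, 0, 0], 0.4], [[0, 0, 0], [0, 0, 0], 0.4]])

```text
time: 19.2
tool_pos: [478.3, -273.1, 253.0]
tcp_rot: [179.8, -0.1, 77.6]
ft_force: [0.0, 0.4, -0.3]
finger_gap: 50.9
```

```bash
python3 -c "
from h import *
cr()
a=eyes.snapshot('wrist');b=eyes.snapshot('side')
d=eyes.snapshot('scene')
S=cv2.resize(b[205:355,235:355],(400,500),interpolation=2);W=cv2.resize(a[:290,130:390],(400,446),interpolation=2)
W=cv2.copyMakeBorder(W,0,54,0,0,0)
cv2.imwrite('pics/end.png',np.hstack([W,S])[:,:,::-1])
cv2.imwrite('pics/end2.png',cv2.resize(d[200:300,65:200],None,fx=5,fy=5,interpolation=2)[:,:,::-1])"
```

```text
t 19.20 base x -0.99 y -57.45 barz 270.79 F base -0.06419426247779078 0.43809981882279375 -0.3108181801671376 M [ 0.02 -0.09  0.02] gap 50.9
rot to go [ 0. -0. -0.]
```

View pics/end.png

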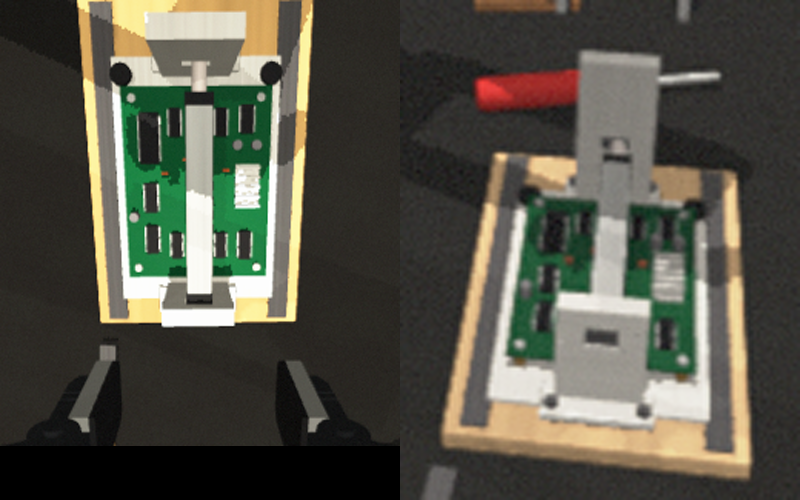

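View pics/end2.png

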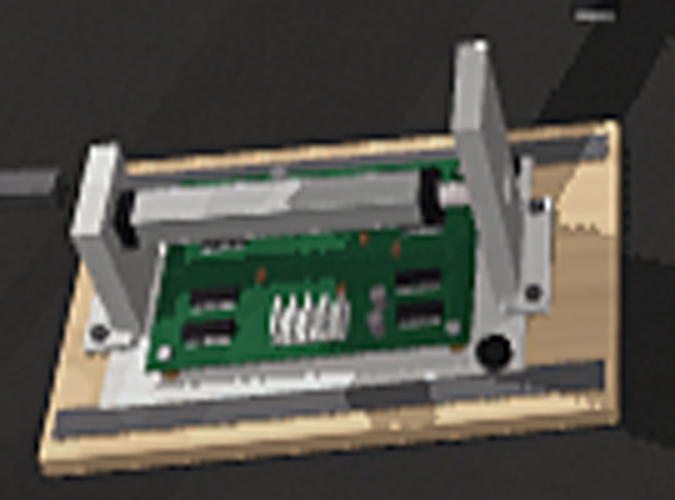

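The bar spans level between the stops. Its cap at (125,215) in the scene crop is flush against the short stop, and the plunger at (455,190) goes into the tall stop. The gripper is clear, so I'll hand in.

```bash
python3 -c "
from bench import r
print(r.hand_in())"
```

```text
the job is handed in; nothing more can be done
None
```

The smallest bar is off its rest and fitted across the cradle, with both ends in the recesses, and the job is handed in at about 19.4 s of the 58 s allowed. I located the bar and cradle from the camera images and found the tall stop by touch. I then pressed the plunger in about 14 mm (peak measured axial force about 16 N), slid the bar down and eased it back.

**Last checks:**
- **Fit by touch:** the shoulder at the pin end stopped 16.3 mm back along the cradle, against 16.45 mm predicted, and a push of about 4.6 N moved it no further. Bar height read 69.9 mm against the 70 mm seat.
- **Release:** the net axial load on the gripper was close to zero before I let go, and the force reading was near zero afterwards.
- **Pictures after release:** the wrist, side and scene views show the bar level and flush with the short stop, with the plunger inside the tall stop.

No check failed or disagreed. Two small drifts came up during pressing, both corrected: the bar sprang back by about 1 mm, and there was a tilt of about 0.5°.

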